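Open up the cash drawer with a sticky key

TASK

Time to count the takings: pick the red-headed key out of the wooden key rest, push it fully home in the lock on top of the black cash drawer (its pins are gummed up: when the key catches, wiggling it a little while pressing gets it past them), and turn it a quarter clockwise as far as it goes. The lock springs back, so finish with the gripper still holding the key home and fully turned, so that I can lift the lid. Leave the other two keys in the rest and the other things on the counter where they are.

Things in the scene. Friction and masses are not known exactly. Their poses are not given: they have to be found in the camera images.
- red_key_head (a point): centre of the red plastic head of the key to use: 40 g steel key, 70 mm long, standing upright, head up, in one of the rest's three slots (which one varies). x across the flat head (30 mm wide), y through its thickness (10 mm; grasp along y), z from bit to head (34 mm tall, 17 mm above and below this point). Alike either way round (half turn about z). Grip it with 40 N or more.
- red_key_tip (a point): tip of the same key, 53 mm below the head's centre, same axes. The flat bit, 16 mm wide (x) and 4 mm thick (y), reaches from the tip to 16 mm above it; its lowest 7 mm taper to a rounded end 10 mm wide. Above it a round 5 mm shank, then, 30 mm above the tip, a collar 12 mm across, and 36 mm above the tip the head.
- keyhole (a point): middle of the keyhole, on the upper face of the square steel lock plate (36 x 34 mm, 8 mm proud of the deck) on the drawer's front deck. x along the slot, z up. Slot 17.5 mm (x) by 5.5 mm (y), through the 8 mm plate; the turning plug beneath has the same slot. Home: key's x along the slot (either way), collar on the plate, tip 30 mm below this point, head's centre 23 mm above it.
- lock_pins (a point): inside the lock, 18 mm below the keyhole, same axes: two gummed pins stick into the slot from its ends by an amount that varies, met with the tip about 15 and 21 mm below the keyhole. They have no spring and stay where pushed. The key's taper pushes each back: some 20 to 35 N downward if pushed straight, under 20 N while wiggling it by about 1 mm and 0.02 rad.
- plug (a joint): turn of the lock's plug, rad: 0 at rest (slot lined up with the keyhole), grows clockwise seen from above to the stop at 1.57. It can only be turned by the key, and only when the tip is at least 24 mm down. A spring turns it back, 0.02 N m at rest to 0.13 N m at the stop. The bit has about 0.1 rad of play in the plug, so the key's head turns about 0.1 to 0.15 rad further than the plug.
- drawer: black flip-top cash drawer, fixed on the counter, 190 mm deep (x) by 330 mm wide (y), deck 94 mm high, grey lid 96 mm high (its finger lip 100 mm). Origin: centre of its underside; its front faces -x, z up. The keyhole is 62 mm in front (-x) of the origin, mid-way along the width, 102 mm up, its slot along the drawer's y.
- rest: key rest, fixed on the counter: oak block 50 mm (x) by 170 mm (y) by 30 mm tall with three slots 55 mm apart along y, each 17.5 mm (y) by 5.5 mm (x) and 24 mm deep. Origin: centre of its underside. The keys stand on the slots' floors, 6 mm above the counter, their heads' centres 59 mm above the counter and their x axes along the block's y.
- blue_key_head (a point): same shape and size as the red key, blue plastic head; bystander standing in the key rest. Origin: centre of the head; axes as the red key's.
- green_key_head (a point): same shape and size as the red key, green plastic head; bystander standing in the key rest. Origin: centre of the head; axes as the red key's.
- tamper: bystander: coffee tamper standing on a fixed black rubber mat (10 mm thick), 58 mm across, 85 mm tall. Origin: centre of its underside.
- portafilter: bystander: portafilter lying on the counter, steel basket 67 mm across and 28 mm tall, black handle 28 mm thick towards -x, reaching 183 mm from the origin. Origin: centre of the basket's underside.
- jug: bystander: steel milk jug 92 mm across, 100 mm tall, handle towards its +y. Origin: centre of its underside.
- cups: bystander: stack of yellow paper cups 82 mm across, 128 mm tall. Origin: centre of its underside.
- espresso_cup: bystander: blue cup 62 mm across, 60 mm tall. Origin: centre of its underside.

How it is judged:
By the outcome, as a careful person would: the job done as asked, in the order asked, and still so for the second after the job is handed in, while the arm keeps its last pose, push and grip.
It also fails if it takes over 58 s, if anything falls off the work surface, if the arm or the gripper's body presses on something with over 40 N, if the wrist force passes 120 N, or if a joint passes its speed limit or range.

ROBOT

A 7-joint arm with a two-finger parallel gripper is mounted at the origin on the work surface. World frame = base frame: x ahead of the robot, y to its left, z up, the work surface at z = 0. Lengths are in m, angles in rad, forces in N, time in s.
With the tool pointing down it reaches from about 0.4 to 0.85 m from the base axis. Payload 10.4 kg.
Tool frame: the origin (TCP) lies midway between the tips of the shut fingers; the grasp point (between the pads) lies 19 mm behind it (arm.tcp_to_grasp is the distance from the TCP to the grasp point, in m); z points along the fingers, y is the direction in which the jaws open and shut (so a half turn about z gives the same grasp; the last joint's range is limited). The gripper opens to 87 mm and grips with 3 to 60 N. Pads are 19 mm wide; open, the fingers measure 117 mm over their backs; the gripper's body (75 mm by 190 mm) begins 51 mm behind the grasp point.
Start: joints at [1.162, 0.332, -0.065, 1.46, 0.022, 1.35, -0.088], TCP at [0.235, -0.579, 0.223] pointing down, gripper open.
Joint ranges: [-2.6, 2.6], [-0.5, 2.12], [-1.47, 1.34], [0.16, 2.42], [-1.27, 4.41], [0.06, 2.06], [-2.6, 2.6]. Speed limits (rad/s): [2.22, 2.22, 2.79, 2.79, 3.14, 3.14, 3.14].

INTERFACE

Orientations are given as a rotation vector (axis times angle).
In Python, from workcell import arm gives the robot as it stands. The module is installed in compiled form; this text tells all that it offers.
- The arm moves only by the shell command python3 -m crank 'ROWS' [OPENING] [FORCE]. ROWS is JSON, a list of rows, each an object with "delta_pos": the shift along the world's x, y, z in cm, a list of three; "rot": the turn, a rotation vector about the world's x, y, z in rad, a list of three. In form: [{"delta_pos": [x, y, z], "rot": [ax, ay, az]}, ...]. A call has 1 to 20 rows; each row is the pose to reach, as a shift and turn from the pose commanded when the call began; what a row does not reach only later rows make up. A row lasts 1/10 s, in which the tool goes at most 50 mm and 8.59 degrees, less where a joint would pass 70% of its speed; a pose out of reach is approached as far as the arm can. A call with a gripper value outside its range is refused whole. OPENING is the closure, from 0 (fully open) to 1 (shut), set as the call begins (- or left out, the last holds). The fingers move at their own pace and stop on an object; FORCE is the grip in N (left out, the last holds). Time passes only in rows, so rows that repeat a pose let the fingers close. It gives the time, the measured TCP pose, the force and the opening at its end, in the units of the state.
- arm.get_state(): the state, without advancing time (a new reading comes with each control period).
- arm.read_camera(name): name is "scene" or "side" or "wrist"; returns a dict with "color" (384x512x3 uint8, red, green, blue), "range_z" (384x512 float32, m along the optical axis (not along the pixel's ray), 0 where there is no reading), "K" (3x3 intrinsics, pixels), "xyz" and "rotation" of the camera in the world; the wrist camera has in their place "tool_from_camera" (4x4, takes a point from camera to tool coordinates, whose origin is the TCP and whose axes are the flange's). Camera axes: x right, y down, z forward; pixel columns grow to the right and rows downward; lengths in m; the calibration is good to about 2 mm. A picture is of the moment at which its call begins: read the wrist's pose just before it.
- arm.job_done(): hands the job in, once; it reports no verdict.
Trained networks look in a picture, given as the dict that the camera call returned (one of the last four; its "shot" number tells which), for a name from the list of things; names that differ only in an ending like _2 or _b are one class to them, and where a whole thing is asked for, a point or a joint stands for the part that bears it (a point fixed in the world has none). Each returns a list of dicts, best first, with "confidence" (0 to 1); they miss things now and then, are a little off and sometimes report something else, mostly with a low value. They report only what shows in the picture. A call takes as long as a camera call.
- arm.look_for(picture, name): "position" ([x, y, z] in m, in world coordinates, good to about 4 mm: the middle of the surface that is visible of it).
The state is a dict: "time_s": time; "qpos": joint angles; "dq": joint speeds; "tau": joint torques, N m; "eef_pos": TCP position; "tcp_rot": TCP orientation; "wrist_force": force on the tool from outside, world axes, zero at the start; "wrist_torque": the same for the moment, N m; "finger_gap": finger opening in m.
Only numpy, scipy, OpenCV 4.12 (cv2) and the standard library are available. Lean on these libraries where they do the work, as an engineer would, in place of code of your own. Each camera call takes 0.05 s, during which the arm holds its last target.

## Working session

There is one attempt and no reset: what is moved stays moved. The work goes in short steps, Python scripts to look and compute and a shell command to move; the robot and the scene stay as the last step left them, time stands still between calls to the robot, and variables do not carry over. Pictures are saved under pics/ and viewed, and the job is handed in when it is done.

```bash
mkdir -p pics; cat > h.py <<'E'
import numpy as np, cv2
from workcell import arm
from scipy.spatial.transform import Rotation as R
def pose():
    s=arm.get_state(); return np.array(s['eef_pos']),R.from_rotvec(s['tcp_rot'])
def save(p,n): cv2.imwrite('pics/'+n,p['color'][:,:,::-1])
def cloud(p,Tw=None):
    K=np.array(p['K']);z=p['range_z'];h,w=z.shape
    u,v=np.meshgrid(np.arange(w),np.arange(h))
    c=np.stack([(u-K[0,2])/K[0,0]*z,(v-K[1,2])/K[1,1]*z,z],-1)
    if Tw is None:
        r=np.array(p['rotation']); r=r if r.shape==(3,3) else R.from_rotvec(r).as_matrix()
        return c@r.T+np.array(p['xyz'])
    t,r=Tw; T=np.array(p['tool_from_camera']); c=c@T[:3,:3].T+T[:3,3]
    return c@r.as_matrix().T+t
E
python3 - <<'E'
from h import *
s=arm.get_state(); print({k:np.round(v,4).tolist() for k,v in s.items()}, arm.tcp_to_grasp)
for c in ['scene','side']:
    p=arm.read_camera(c); save(p,c+'0.png'); print(c,np.round(p['xyz'],3),np.round(p['rotation'],3).tolist(),np.round(p['K'],1).tolist())
    for n in ['red_key_head','keyhole','drawer','rest','blue_key_head','green_key_head','jug','cups','tamper','portafilter','espresso_cup']:
        r=arm.look_for(p,n); print(n,[(np.round(x['position'],4).tolist(),round(x['confidence'],2)) for x in r[:2]])
print(arm.get_state()['time_s'])
E
```

```text
{'time_s': 0.0, 'qpos': [1.1624, 0.3329, -0.0647, 1.461, 0.0216, 1.3499, -0.0885], 'dq': [0.0012, -0.0, -0.0012, 0.0006, -0.0004, 0.0009, -0.0012], 'tau': [-0.0004, -62.3249, 0.0245, -38.9905, -0.0613, 0.0396, 0.0002], 'eef_pos': [0.235, -0.5787, 0.2217], 'tcp_rot': [-3.0819, -0.602, 0.0006], 'wrist_force': [-0.5252, 0.2537, 0.0093], 'wrist_torque': [-0.0401, 0.0557, -0.0203], 'finger_gap': 0.0869} 0.0187
scene [ 1.467 -0.512  0.742] [-1.874, -1.173, 0.623] [[388.8, 0.0, 258.7], [0.0, 388.8, 193.7], [0.0, 0.0, 1.0]]
red_key_head [([0.4943, 0.2621, 0.0614], 0.46)]
keyhole [([0.5138, -0.1844, 0.099], 0.41)]
drawer [([0.6258, -0.2038, 0.0943], 0.82), ([0.5064, 0.3058, 0.0296], 0.36)]
rest [([0.5101, 0.3062, 0.0293], 0.6)]
blue_key_head [([0.5027, 0.372, 0.0601], 0.51)]
green_key_head [([0.5012, 0.3187, 0.0584], 0.49)]
jug [([0.7654, 0.1235, 0.0599], 0.9)]
cups [([0.7947, -0.1177, 0.1032], 0.95)]
tamper [([0.463, -0.4687, 0.0385], 0.78), ([0.49, 0.2643, 0.0633], 0.72)]
portafilter [([0.6215, -0.4916, 0.029], 0.61), ([0.4665, -0.4702, 0.0376], 0.3)]
espresso_cup [([0.6999, 0.2768, 0.0399], 0.8)]
side [0.077 0.751 1.067] [-0.713, 2.624, -1.066] [[485.7, 0.0, 255.0], [0.0, 485.7, 189.2], [0.0, 0.0, 1.0]]
red_key_head [([0.6893, 0.2927, 0.0318], 0.62), ([0.488, 0.2725, 0.0671], 0.51)]
keyhole [([0.5059, -0.1781, 0.1025], 0.64)]
drawer [([0.5543, -0.1178, 0.0886], 0.56)]
rest [([0.4848, 0.3394, 0.0244], 0.63)]
blue_key_head [([0.4942, 0.378, 0.0667], 0.59), ([0.6089, -0.499, 0.0281], 0.44)]
green_key_head []
jug [([0.7364, 0.1469, 0.0563], 0.69)]
cups [([0.7604, -0.0796, 0.1123], 0.63), ([0.4825, 0.2716, 0.0688], 0.21)]
tamper [([0.4477, -0.4522, 0.0357], 0.74), ([0.5548, -0.1185, 0.0884], 0.39)]
portafilter [([0.6116, -0.4984, 0.0246], 0.55)]
espresso_cup [([0.6921, 0.2916, 0.0339], 0.94)]
1.2
```

View pics/scene0.png

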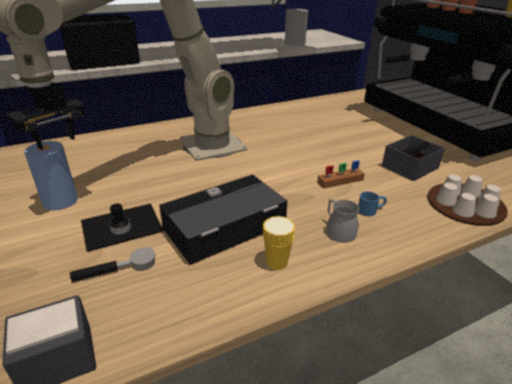

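View pics/side0.png

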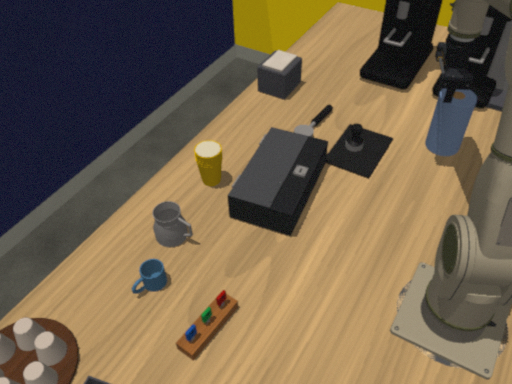

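```bash
python3 - <<'E'
from h import *
for c in ['scene','side']:
    p=arm.read_camera(c); np.savez('pics/'+c+'.npz',**{k:np.array(v) for k,v in p.items() if k in('color','range_z','K','xyz','rotation')})
    X=cloud(p); hsv=cv2.cvtColor(p['color'],cv2.COLOR_RGB2HSV)
    for n,m in dict(red=((hsv[...,0]<6)|(hsv[...,0]>174)),green=(abs(hsv[...,0].astype(int)-65)<15),blue=(abs(hsv[...,0].astype(int)-112)<10)).items():
        m=m&(hsv[...,1]>140)&(X[...,2]>0.035)&(X[...,2]<0.085)&(abs(X[...,0]-.49)<.06)&(abs(X[...,1]-.32)<.1)&(p['range_z']>0)
        P=X[m]; v=np.argwhere(m)
        if len(P): print(c,n,len(P),v.mean(0).round(1)[::-1],'mean',P.mean(0).round(4),'min',P.min(0).round(3),'max',P.max(0).round(3), 'top',P[P[:,2]>P[:,2].max()-.006].mean(0).round(4))
    m=(X[...,2]>0.02)&(X[...,2]<.034)&(abs(X[...,0]-.49)<.08)&(abs(X[...,1]-.32)<.14)
    P=X[m][:,:2].astype(np.float32); print('rest',len(P),cv2.minAreaRect(P))
    m=(X[...,2]>0.09)&(X[...,2]<.105)&(abs(X[...,0]-.57)<.2)&(abs(X[...,1]+.18)<.25)
    P=X[m][:,:2].astype(np.float32); print('drawer',len(P),cv2.minAreaRect(P))
    im=p['color'];
    k=(185,165,60,60) if c=='scene' else (270,140,60,60)
    k2=(310,150,70,45) if c=='scene' else (170,280,80,85)
    for i,(x,y,w,h) in enumerate((k,k2)):
        cv2.imwrite(f'pics/{c}_crop{i}.png',cv2.resize(im[y:y+h,x:x+w,::-1],None,fx=7,fy=7,interpolation=cv2.INTER_CUBIC))
E
```

```text
scene red 46 [329.  169.6] mean [0.49   0.2635 0.0633] min [0.485 0.254 0.046] max [0.495 0.278 0.078] top [0.49   0.2643 0.0759]
scene green 26 [342.2 167.3] mean [0.4949 0.3181 0.0623] min [0.491 0.309 0.05 ] max [0.499 0.328 0.075] top [0.4952 0.3189 0.0728]
scene blue 29 [355.  164.8] mean [0.4995 0.3723 0.0627] min [0.495 0.36  0.05 ] max [0.503 0.385 0.076] top [0.4986 0.3721 0.0726]
rest 330 ((0.49341827630996704, 0.319685161113739), (0.17353329062461853, 0.058384861797094345), 85.13800811767578)
drawer 4296 ((0.6193519830703735, -0.16693419218063354), (0.2993834316730499, 0.33181434869766235), 8.073860168457031)
side red 81 [220.9 297.9] mean [0.4855 0.2672 0.0668] min [0.483 0.253 0.044] max [0.491 0.282 0.082] top [0.4871 0.2676 0.0776]
side green 78 [206.  314.4] mean [0.4901 0.3217 0.0681] min [0.487 0.305 0.05 ] max [0.495 0.335 0.081] top [0.4912 0.3219 0.0772]
side blue 88 [190.5 332.3] mean [0.4947 0.3761 0.0677] min [0.492 0.361 0.049] max [0.5   0.389 0.08 ] top [0.4961 0.3758 0.0764]
rest 1090 ((0.49319297075271606, 0.31949636340141296), (0.17124654352664948, 0.05271310359239578), 84.76077270507812)
drawer 5165 ((0.6273595094680786, -0.16429290175437927), (0.3075968325138092, 0.33807307481765747), 7.915524482727051)
```

```bash
python3 - <<'E'
from h import *
p=arm.read_camera('wrist'); save(p,'w0.png'); print(np.round(p['tool_from_camera'],3),np.round(p['K'],1)); t,r=pose(); print(r.as_matrix().round(3))
a=[cv2.resize(cv2.imread(f'pics/{c}_crop{i}.png'),(390,290)) for c in('scene','side') for i in (0,1)]
cv2.imwrite('pics/crops.png',np.vstack([np.hstack(a[:2]),np.hstack(a[2:])]))
E
```

```text
[[ 0.    -0.954 -0.301  0.083]
 [ 1.     0.     0.     0.   ]
 [ 0.    -0.301  0.954 -0.162]
 [ 0.     0.     0.     1.   ]] [[274.    0.  255.1]
 [  0.  274.  193.6]
 [  0.    0.    1. ]]
[[ 0.927  0.376  0.   ]
 [ 0.376 -0.927 -0.   ]
 [ 0.     0.    -1.   ]]
```

View pics/crops.png

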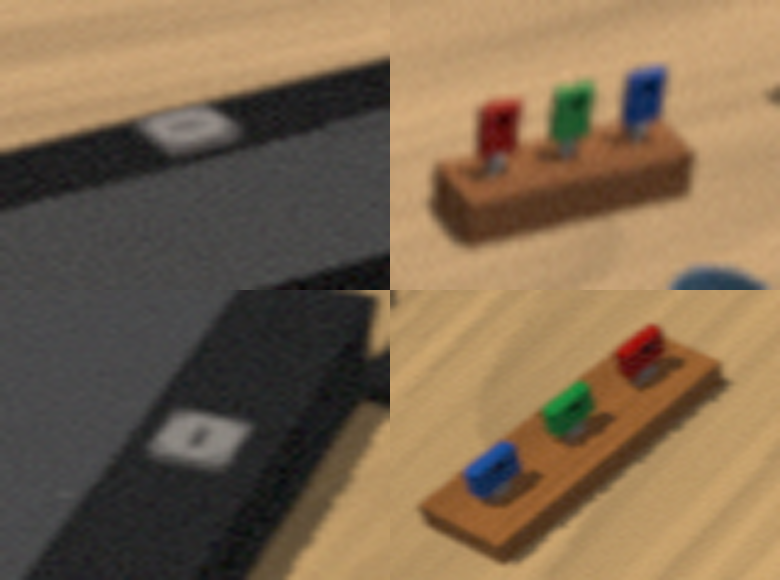

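View pics/w0.png

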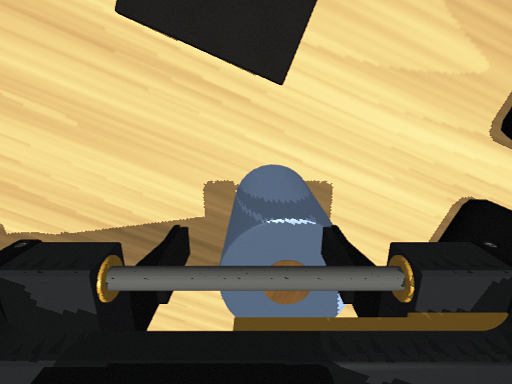

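```bash
python3 - <<'E'
from h import *
for c in ['scene','side']:
    p=dict(np.load(f'pics/{c}.npz')); X=cloud(p); print(c)
    # bottle
    m=(np.hypot(X[...,0]-.235,X[...,1]+.579)<.12)&(X[...,2]>.02)&(p['range_z']>0); b=X[m&(p['color'][...,2]>p['color'][...,0].astype(int)+25)]
    print('bottle',len(b),b.min(0).round(3),b.max(0).round(3))
    # plate
    m=(abs(X[...,0]-.51)<.035)&(abs(X[...,1]+.18)<.035)&(p['color'].mean(-1)>90)&(X[...,2]>.09); P=X[m]; print('plate',len(P),P.mean(0).round(4),cv2.minAreaRect(P[:,:2].astype(np.float32)))
    m=(X[...,2]>0.09)&(X[...,2]<.1)&(abs(X[...,0]-.53)<.14)&(abs(X[...,1]+.18)<.25)&(p['color'].mean(-1)<80)
    # front edge fit
    P=X[m]; ys=np.arange(-.32,-.04,.01); e=[(y,P[abs(P[:,1]-y)<.005][:,0].min()) for y in ys if (abs(P[:,1]-y)<.005).sum()>3]
    e=np.array(e); print(np.polyfit(e[:,0],e[:,1],1).round(4))
E
python3 -m crank '[{"delta_pos":[0,0,4],"rot":[0,0,0]},{"delta_pos":[0,0,8],"rot":[0,0,0]},{"delta_pos":[0,0,12],"rot":[0,0,0]},{"delta_pos":[0,0,14],"rot":[0,0,0]}]' 0 60
```

```text
scene
bottle 986 [ 0.179 -0.669  0.02 ] [ 0.261 -0.57   0.205]
plate 92 [ 0.5047 -0.1836  0.1035] ((0.49780577421188354, -0.18072617053985596), (0.05537695437669754, 0.04895525053143501), 17.52674102783203)
[-0.1368  0.4583]
side
bottle 1661 [ 0.146 -0.665  0.02 ] [ 0.254 -0.559  0.206]
plate 105 [ 0.5082 -0.1848  0.1025] ((0.5091160535812378, -0.18926618993282318), (0.03363524004817009, 0.04594111442565918), 9.774383544921875)
[-0.1384  0.45  ]
time_s: 1.75
eef_pos: [0.2354, -0.5796, 0.3667]
tcp_rot: [3.079, 0.601, 0.002]
wrist_force: [0.3, -0.9, -0.4]
finger_gap: 0.0868
```

```bash
python3 -m crank '[{"delta_pos":[3,4,0],"rot":[0,0,0.12]},{"delta_pos":[6,8,0],"rot":[0,0,0.25]},{"delta_pos":[9,12,0],"rot":[0,0,0.38]},{"delta_pos":[12,16,0],"rot":[0,0,0.51]},{"delta_pos":[15,20,0],"rot":[0,0,0.64]},{"delta_pos":[18,24,0],"rot":[0,0,0.77]},{"delta_pos":[21,28,-3],"rot":[0,0,0.9]},{"delta_pos":[24,32,-6],"rot":[0,0,1.0]},{"delta_pos":[27,35,-9],"rot":[0,0,1.1]},{"delta_pos":[27.5,36,-12],"rot":[0,0,1.1]},{"delta_pos":[27.5,36,-12.5],"rot":[0,0,1.1]},{"delta_pos":[27.5,36,-12.5],"rot":[0,0,1.1]},{"delta_pos":[27.5,36,-12.5],"rot":[0,0,1.1]},{"delta_pos":[27.5,36,-12.5],"rot":[0,0,1.1]}]'
python3 - <<'E'
from h import *
T=pose(); p=arm.read_camera('wrist'); save(p,'w1.png'); X=cloud(p,T); np.savez('pics/w1.npz',X=X,color=p['color'])
print(T[0],T[1].as_matrix().round(3).tolist())
print(arm.look_for(p,'keyhole')[:2]); print(arm.get_state()['qpos'])
E
```

```text
time_s: 3.15
eef_pos: [0.5103, -0.2206, 0.2392]
tcp_rot: [2.314, 2.121, 0.001]
wrist_force: [-0.3, -1.1, -0.7]
finger_gap: 0.087
[ 0.51030935 -0.22064076  0.23919656] [[0.087, 0.996, 0.002], [0.996, -0.087, -0.001], [-0.001, 0.002, -1.0]]
[{'position': [0.5068, -0.1814, 0.1022], 'confidence': 0.85}, {'position': [0.6124, -0.4462, 0.0289], 'confidence': 0.65}]
[ 0.72832474  0.20261521 -0.46216348  1.60543311  0.09260492  1.35326053
  0.16780946]
```

View pics/w1.png

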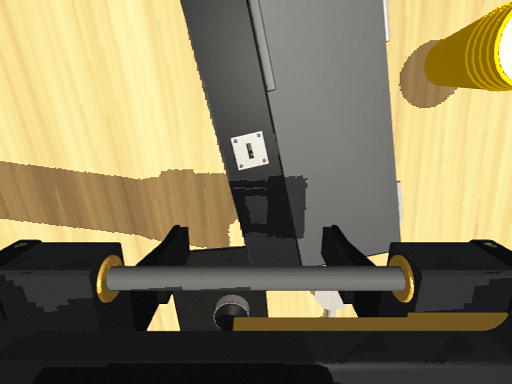

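```bash
cat > plate.py <<'E'
from h import *
def plate(X,col,out=None,c0=(.508,-.182)):
    hsv=cv2.cvtColor(col,cv2.COLOR_RGB2HSV)
    near=(np.hypot(X[...,0]-c0[0],X[...,1]-c0[1])<.032)&(X[...,2]>.085)&(X[...,2]<.12)
    g=col.mean(-1); m=(near&(g>120)&(hsv[...,1]<70)).astype(np.uint8)
    n,l,s,_=cv2.connectedComponentsWithStats(m); k=1+np.argmax(s[1:,4]); m=(l==k)
    cs,_=cv2.findContours(m.astype(np.uint8),cv2.RETR_EXTERNAL,cv2.CHAIN_APPROX_NONE)
    fill=np.zeros_like(l,np.uint8); cv2.drawContours(fill,cs,-1,1,-1)
    P=X[fill>0]; z=np.median(P[:,2]); r=cv2.minAreaRect(P[:,:2].astype(np.float32)); print('plate z',z.round(4),'rect',r,'mean',P.mean(0).round(4))
    inner=cv2.erode(fill,np.ones((5,5)))>0
    h=inner&(g<110); n,l,s,_=cv2.connectedComponentsWithStats(h.astype(np.uint8)); k=1+np.argmax(s[1:,4]); h=l==k
    uv=np.argwhere(h)[:,::-1]; print('hole px',len(uv),uv.mean(0))
    return z,uv,fill
def ray(p,T,uv,z):
    K=np.array(p['K']) ; d=np.c_[(uv[:,0]-K[0,2])/K[0,0],(uv[:,1]-K[1,2])/K[1,1],np.ones(len(uv))]
    Tc=np.array(p['tool_from_camera']); t,r=T; Rw=r.as_matrix()@Tc[:3,:3]; o=r.as_matrix()@Tc[:3,3]+t
    d=d@Rw.T; return o+d*((z-o[2])/d[:,2])[:,None]
E
python3 - <<'E'
from plate import *
T=pose(); p=arm.read_camera('wrist'); X=cloud(p,T)
z,uv,f=plate(X,p['color']); 
for zz in (z,.102):
  H=ray(p,T,uv,zz); print('hole',H.mean(0).round(4)); w,v=np.linalg.eigh(np.cov(H[:,:2].T)); print(v[:,1],np.sqrt(12*w))
  F=ray(p,T,np.argwhere(f)[:,::-1],zz); print('plate', F.mean(0).round(4), cv2.minAreaRect(F[:,:2].astype(np.float32)))
cv2.imwrite('pics/w1c.png',cv2.resize(p['color'][110:190,205:305,::-1],None,fx=7,fy=7,interpolation=cv2.INTER_CUBIC))
# deck front edge, lid edge
E
```

```text
plate z 0.1019 rect ((0.5054304003715515, -0.17119567096233368), (0.03611154109239578, 0.06353095173835754), 8.504955291748047) mean [ 0.5075 -0.1826  0.0998]
hole px 48 [249.64583333 151.64583333]
hole [ 0.5073 -0.1833  0.1019]
[-0.18897377  0.98198214] [0.00428878 0.01669174]
plate [ 0.5076 -0.1823  0.1019] ((0.5075569748878479, -0.18264763057231903), (0.035048965364694595, 0.03659446910023689), 8.169211387634277)
hole [ 0.5073 -0.1833  0.102 ]
[-0.18897377  0.98198214] [0.0042879  0.01668834]
plate [ 0.5076 -0.1823  0.102 ] ((0.5075588226318359, -0.18263842165470123), (0.035041842609643936, 0.036587025970220566), 8.169225692749023)
```

View pics/w1c.png

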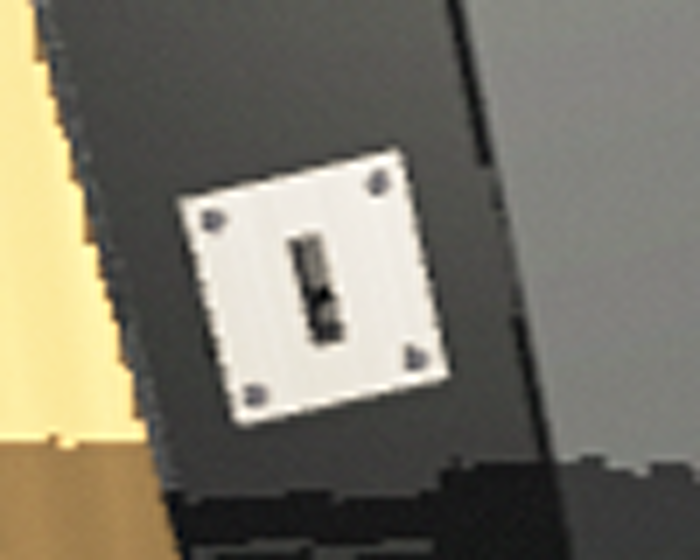

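```bash
python3 -m crank '[{"delta_pos":[0,4.5,0],"rot":[0,0,0]},{"delta_pos":[0,9,0],"rot":[0,0,0]},{"delta_pos":[0,13.5,0],"rot":[0,0,0]},{"delta_pos":[-0.5,18,0],"rot":[0,0,0]},{"delta_pos":[-1,22.5,0],"rot":[0,0,0]},{"delta_pos":[-1.5,27,0],"rot":[0,0,0]},{"delta_pos":[-2,31.5,0],"rot":[0,0,0]},{"delta_pos":[-2,36,0],"rot":[0,0,0]},{"delta_pos":[-2,40.5,-2],"rot":[0,0,0]},{"delta_pos":[-2,44.5,-4],"rot":[0,0,0]},{"delta_pos":[-2,45,-5],"rot":[0,0,0]},{"delta_pos":[-2,45,-5],"rot":[0,0,0]},{"delta_pos":[-2,45,-5],"rot":[0,0,0]},{"delta_pos":[-2,45,-5],"rot":[0,0,0]}]'
cat > keys.py <<'E'
from plate import *
def heads(p,T,names=('red','green','blue'),z0=.0,zr=(.03,.1)):
    X=cloud(p,T); hsv=cv2.cvtColor(p['color'],cv2.COLOR_RGB2HSV); H=hsv[...,0].astype(int)
    M=dict(red=(H<6)|(H>174),green=abs(H-65)<18,blue=abs(H-112)<12)
    for n in names:
        m=M[n]&(hsv[...,1]>130)&(p['range_z']>0)&(X[...,2]>zr[0])&(X[...,2]<zr[1])
        k,l,s,_=cv2.connectedComponentsWithStats(m.astype(np.uint8))
        if k<2: print(n,'none'); continue
        j=1+np.argmax(s[1:,4]); m=l==j; P=X[m]; top=P[P[:,2]>np.percentile(P[:,2],95)-.004]
        print(n,len(P),'box',s[j][:4],'zmax',np.percentile(P[:,2],95).round(4),'top',top.mean(0).round(4),len(top),cv2.minAreaRect(top[:,:2].astype(np.float32)))
E
python3 - <<'E'
from keys import *
T=pose(); p=arm.read_camera('wrist'); save(p,'w2.png'); X=cloud(p,T); print(T[0].round(4)); heads(p,T)
X=cloud(p,T)
m=(X[...,2]>.026)&(X[...,2]<.034)&(p['range_z']>0)&(abs(X[...,0]-.49)<.06)&(X[...,1]>.22); P=X[m]; print(len(P),cv2.minAreaRect(P[:,:2].astype(np.float32)), np.median(P[:,2]))
E
```

```text
time_s: 4.7
eef_pos: [0.4912, 0.2294, 0.1886]
tcp_rot: [2.316, 2.121, 0.001]
wrist_force: [-0.1, 0.8, -0.2]
finger_gap: 0.0874
[0.4912 0.2294 0.1886]
red 271 box [244 139  10  31] zmax 0.0771 top [0.4872 0.2666 0.0755] 244 ((0.4869840443134308, 0.26632195711135864), (0.028318054974079132, 0.008214887231588364), 84.7101821899414)
green 311 box [243  82  10  33] zmax 0.077 top [0.4919 0.3208 0.0755] 299 ((0.49169954657554626, 0.32063668966293335), (0.0288793183863163, 0.00872821919620037), 84.52360534667969)
blue 2549 box [397  53  74  96] zmax 0.0604 top [0.685  0.2849 0.0594] 754 ((0.6862770318984985, 0.2835065722465515), (0.06019890308380127, 0.06027450039982796), 43.441104888916016)
6302 ((0.4921724498271942, 0.3208581805229187), (0.17029057443141937, 0.05005915090441704), 85.19981384277344) 0.030051901112886817
```

View pics/w2.png

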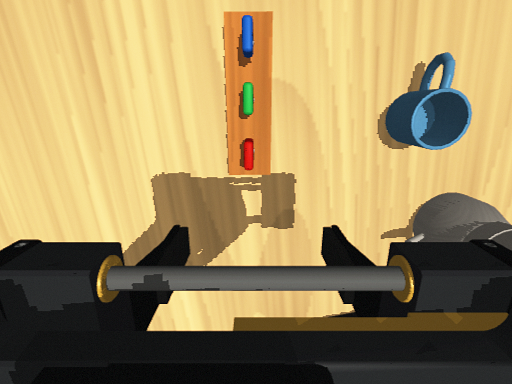

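```bash
python3 -m crank '[{"delta_pos":[-0.4,3.7,0],"rot":[0,0,0]},{"delta_pos":[-0.4,3.7,-3],"rot":[0,0,0]},{"delta_pos":[-0.4,3.7,-6],"rot":[0,0,0]},{"delta_pos":[-0.4,3.7,-9],"rot":[0,0,0]},{"delta_pos":[-0.4,3.7,-12],"rot":[0,0,0]},{"delta_pos":[-0.4,3.7,-13.5],"rot":[0,0,0]},{"delta_pos":[-0.4,3.7,-14.4],"rot":[0,0,0]},{"delta_pos":[-0.4,3.7,-14.4],"rot":[0,0,0]},{"delta_pos":[-0.4,3.7,-14.4],"rot":[0,0,0]},{"delta_pos":[-0.4,3.7,-14.4],"rot":[0,0,0]}]' 0 60
python3 - <<'E'
from keys import *
T=pose(); p=arm.read_camera('wrist'); save(p,'w3.png'); print(T[0].round(4),T[1].as_matrix()[:,0].round(4))
E
```

```text
time_s: 5.75
eef_pos: [0.487, 0.2683, 0.0449]
tcp_rot: [2.313, 2.124, 0.003]
wrist_force: [0.3, 0.5, -0.0]
finger_gap: 0.0867
[0.487  0.2683 0.0449] [8.510e-02 9.964e-01 9.000e-04]
```

View pics/w3.png

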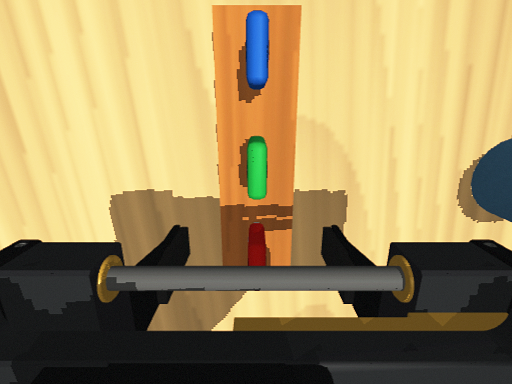

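```bash
python3 -m crank '[{"delta_pos":[0,-0.2,0],"rot":[0,0,0]},{"delta_pos":[0,-0.2,0],"rot":[0,0,0]},{"delta_pos":[0,-0.2,0],"rot":[0,0,0]}]' 
python3 -m crank '[{"delta_pos":[0,0,0],"rot":[0,0,0]},{"delta_pos":[0,0,0],"rot":[0,0,0]},{"delta_pos":[0,0,0],"rot":[0,0,0]},{"delta_pos":[0,0,0],"rot":[0,0,0]},{"delta_pos":[0,0,0],"rot":[0,0,0]},{"delta_pos":[0,0,0],"rot":[0,0,0]},{"delta_pos":[0,0,0],"rot":[0,0,0]},{"delta_pos":[0,0,0],"rot":[0,0,0]}]' 1 60
```

```text
time_s: 6.1
eef_pos: [0.4863, 0.2658, 0.0437]
tcp_rot: [2.314, 2.125, 0.0]
wrist_force: [-0.2, -0.4, -0.4]
finger_gap: 0.0874
time_s: 6.9
eef_pos: [0.4862, 0.266, 0.0436]
tcp_rot: [2.314, 2.125, 0.0]
wrist_force: [-0.9, 0.6, -0.9]
finger_gap: 0.0309
```

```bash
python3 -m crank '[{"delta_pos":[0,0,0],"rot":[0,0,0]},{"delta_pos":[0,0,0],"rot":[0,0,0]},{"delta_pos":[0,0,0],"rot":[0,0,0]},{"delta_pos":[0,0,0],"rot":[0,0,0]},{"delta_pos":[0,0,0],"rot":[0,0,0]}]'
python3 -c "
from h import *
print(arm.get_state()['wrist_force'],arm.get_state()['wrist_torque'])"
```

```text
time_s: 7.4
eef_pos: [0.4868, 0.2659, 0.0437]
tcp_rot: [2.314, 2.124, 0.001]
wrist_force: [3.0, 0.9, -1.1]
finger_gap: 0.0096
[ 3.02287771  0.91691552 -1.145001  ] [-0.04722591 -1.01784106 -0.05535432]
```

```bash
python3 -m crank '[{"delta_pos":[0,0,1],"rot":[0,0,0]},{"delta_pos":[0,0,2],"rot":[0,0,0]},{"delta_pos":[0,0,3],"rot":[0,0,0]},{"delta_pos":[0,0,5],"rot":[0,0,0]},{"delta_pos":[0,0,8],"rot":[0,0,0]},{"delta_pos":[0,0,11],"rot":[0,0,0]},{"delta_pos":[0,0,14],"rot":[0,0,0]},{"delta_pos":[0,0,15],"rot":[0,0,0]},{"delta_pos":[0,0,15],"rot":[0,0,0]},{"delta_pos":[0,0,15],"rot":[0,0,0]}]'
python3 - <<'E'
from keys import *
T=pose(); p=arm.read_camera('wrist'); save(p,'w4.png'); print(T[0].round(4),T[1].as_matrix().round(4).tolist())
heads(p,T,('red',),zr=(.1,.3)); s=arm.get_state(); print(s['wrist_force'],s['wrist_torque'])
p=arm.read_camera('side'); save(p,'s4.png')
X=cloud(p)
p2=arm.read_camera('scene'); save(p2,'sc4.png')
a=[]
for q in (p,p2):
    c=pose()[0]-[0,0,.03]; r=np.array(q['rotation']); Rm=R.from_rotvec(r).as_matrix() if r.size==3 else r
    v=Rm.T@(c-q['xyz']); u=(np.array(q['K'])@v); u=(u/u[2])[:2].astype(int); print(u)
    x,y=max(u[0]-40,0),max(u[1]-40,0); a.append(cv2.resize(q['color'][y:y+80,x:x+80,::-1],(390,390),interpolation=cv2.INTER_CUBIC))
cv2.imwrite('pics/c4.png',np.hstack(a))
E
```

```text
time_s: 8.4
eef_pos: [0.4856, 0.2656, 0.1926]
tcp_rot: [-2.313, -2.125, 0.002]
wrist_force: [-0.5, -0.0, -1.0]
finger_gap: 0.0095
[0.4856 0.2656 0.1926] [[0.0848, 0.9964, -0.0012], [0.9964, -0.0848, -0.0007], [-0.0008, -0.0011, -1.0]]
red 809 box [245 220  20  46] zmax 0.2255 top [0.4858 0.2739 0.2243] 460 ((0.4856373369693756, 0.2732308804988861), (0.015008590184152126, 0.010244765318930149), 85.97784423828125)
[ 0.59316124  0.36488316 -1.15815185] [-0.02076602 -0.09224793 -0.03591062]
[218 274]
[331 143]
```

View pics/w4.png

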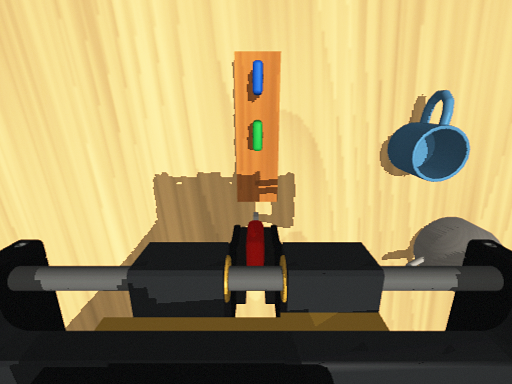

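View pics/c4.png

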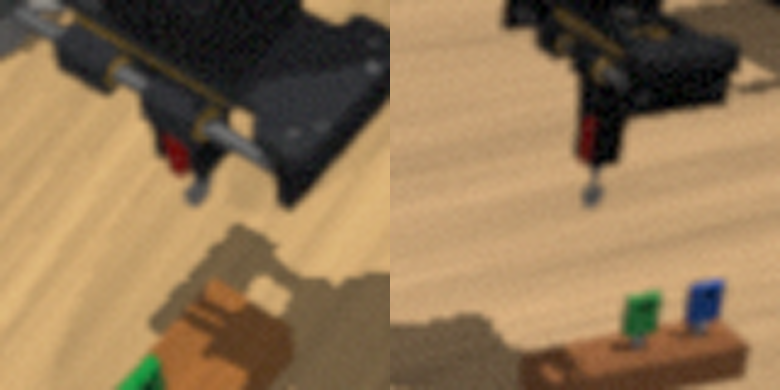

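```bash
python3 -m crank '[{"delta_pos":[0,-4,0],"rot":[0,0,0]},{"delta_pos":[0,-8,0],"rot":[0,0,0.05]},{"delta_pos":[0,-12,0],"rot":[0,0,0.1]},{"delta_pos":[0.5,-16,0],"rot":[0,0,0.15]},{"delta_pos":[1,-20,0],"rot":[0,0,0.2]},{"delta_pos":[1.5,-24,0],"rot":[0,0,0.227]},{"delta_pos":[2,-28,0],"rot":[0,0,0.227]},{"delta_pos":[2.2,-32,0],"rot":[0,0,0.227]},{"delta_pos":[2.2,-36,0],"rot":[0,0,0.227]},{"delta_pos":[2.2,-40,0],"rot":[0,0,0.227]},{"delta_pos":[2.2,-43,0],"rot":[0,0,0.227]},{"delta_pos":[2.2,-44.8,-1],"rot":[0,0,0.227]},{"delta_pos":[2.2,-44.8,-3],"rot":[0,0,0.227]},{"delta_pos":[2.2,-44.8,-4],"rot":[0,0,0.227]},{"delta_pos":[2.2,-44.8,-4],"rot":[0,0,0.227]},{"delta_pos":[2.2,-44.8,-4],"rot":[0,0,0.227]},{"delta_pos":[2.2,-44.8,-4],"rot":[0,0,0.227]},{"delta_pos":[2.2,-44.8,-4],"rot":[0,0,0.227]}]'
python3 - <<'E'
from keys import *
T=pose(); p=arm.read_camera('wrist'); save(p,'w5.png'); M=T[1].as_matrix(); print(T[0].round(4),M.round(4).tolist(),'yaw',np.degrees(np.arctan2(M[1,0],M[0,0])))
heads(p,T,('red',),zr=(.1,.3)); s=arm.get_state(); print(s['wrist_force'],s['wrist_torque'],s['qpos'])
a=[]
for c in('side','scene'):
    q=arm.read_camera(c)
    c=pose()[0]-[0,0,.03]; r=np.array(q['rotation']); Rm=R.from_rotvec(r).as_matrix() if r.size==3 else r
    v=Rm.T@(c-q['xyz']); u=(np.array(q['K'])@v); u=(u/u[2])[:2].astype(int); print(u)
    x,y=max(u[0]-30,0),max(u[1]-30,0); a.append(cv2.resize(q['color'][y:y+60,x:x+60,::-1],(390,390),interpolation=cv2.INTER_CUBIC))
cv2.imwrite('pics/c5.png',np.hstack(a))
E
```

```text
time_s: 10.35
eef_pos: [0.5087, -0.1818, 0.1543]
tcp_rot: [2.057, 2.373, 0.001]
wrist_force: [0.1, 0.1, -1.1]
finger_gap: 0.0097
[ 0.5087 -0.1818  0.1543] [[-0.1421, 0.9899, 0.0012], [0.9899, 0.1421, -0.0005], [-0.0006, 0.0011, -1.0]] yaw 98.16714068755992
red 809 box [245 220  20  46] zmax 0.1872 top [ 0.5069 -0.1736  0.1861] 455 ((0.5068925619125366, -0.17416472733020782), (0.010329192504286766, 0.01495411153882742), 10.007118225097656)
[ 0.10929339  0.31759042 -0.16826697] [-0.01891934 -0.11296934  0.01721818] [ 0.74323516  0.2423679  -0.55068986  1.75271963  0.13631632  1.18337631
  0.29642505]
[300 165]
[213 185]
```

View pics/w5.png

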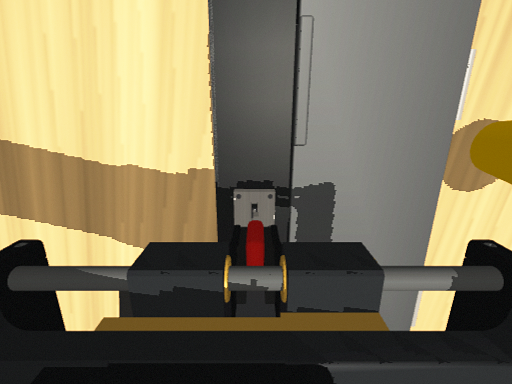

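View pics/c5.png

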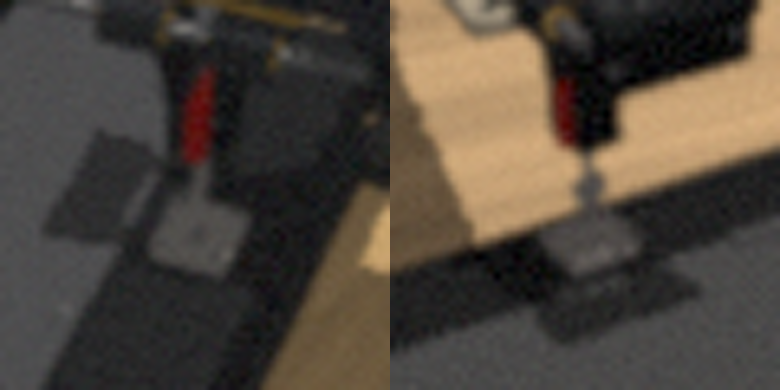

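```bash
python3 - <<'E'
from keys import *
T=pose(); p=arm.read_camera('wrist'); X=cloud(p,T); print(T[0].round(4))
M=T[1].as_matrix(); L=(X-T[0])@M
g=p['color'].mean(-1)
for lo in (100,115,130):
  out=[]
  for v in range(192,208,2):
    row=np.where((g[v,220:290]>lo))[0]+220
    if len(row)<10: continue
    uv=np.array([[row.min(),v],[row.max(),v]]); W=(ray(p,T,uv,.102)-T[0])@M
    out.append((v,row.min(),row.max(),W[:,1].mean().round(5),(W[1,1]-W[0,1]).round(4),W[0,0].round(4)))
  print(lo,out)
# head lateral at several rows
hsv=cv2.cvtColor(p['color'],cv2.COLOR_RGB2HSV);m=((hsv[...,0]<6)|(hsv[...,0]>174))&(hsv[...,1]>130)
for v in range(222,262,5):
  r=np.where(m[v,230:280])[0]+230; print(v,r.min(),r.max(),L[v,r,1].mean().round(5),L[v,r,2].mean().round(4))
cv2.imwrite('pics/w5c.png',cv2.resize(p['color'][175:275,205:305,::-1],None,fx=6,fy=6,interpolation=cv2.INTER_CUBIC))
E
```

```text
[ 0.5084 -0.182   0.154 ]
100 [(192, np.int64(235), np.int64(274), np.float64(-0.00093), np.float64(0.0319), np.float64(0.0168)), (194, np.int64(235), np.int64(274), np.float64(-0.00093), np.float64(0.032), np.float64(0.0151)), (196, np.int64(235), np.int64(274), np.float64(-0.00093), np.float64(0.0321), np.float64(0.0134)), (198, np.int64(234), np.int64(274), np.float64(-0.00135), np.float64(0.0329), np.float64(0.0116)), (200, np.int64(235), np.int64(275), np.float64(-0.00052), np.float64(0.033), np.float64(0.0099)), (202, np.int64(235), np.int64(274), np.float64(-0.00094), np.float64(0.0323), np.float64(0.0081)), (204, np.int64(235), np.int64(274), np.float64(-0.00094), np.float64(0.0324), np.float64(0.0064)), (206, np.int64(235), np.int64(274), np.float64(-0.00094), np.float64(0.0324), np.float64(0.0046))]
115 []
130 []
222 249 261 -0.0005 -0.0047
227 247 263 -0.00051 -0.011
232 247 263 -0.00049 -0.0181
237 246 264 -0.00048 -0.0239
242 246 264 -0.00048 -0.0293
247 245 264 -0.00075 -0.0313
252 246 264 -0.00047 -0.0316
257 246 264 -0.00045 -0.0319
```

View pics/w5c.png

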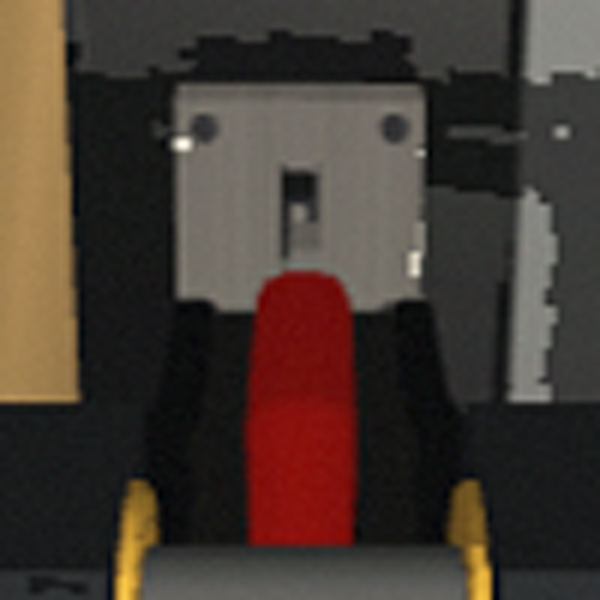

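```bash
python3 -m crank '[{"delta_pos":[-0.02,-0.14,0],"rot":[0,0,0]},{"delta_pos":[-0.02,-0.14,-0.5],"rot":[0,0,0]},{"delta_pos":[-0.02,-0.14,-1.0],"rot":[0,0,0]},{"delta_pos":[-0.02,-0.14,-1.4],"rot":[0,0,0]},{"delta_pos":[-0.02,-0.14,-1.6],"rot":[0,0,0]},{"delta_pos":[-0.02,-0.14,-1.8],"rot":[0,0,0]},{"delta_pos":[-0.02,-0.14,-2.0],"rot":[0,0,0]},{"delta_pos":[-0.02,-0.14,-2.0],"rot":[0,0,0]}]'
python3 -c "
from h import *
s=arm.get_state();print(s['wrist_force'],s['wrist_torque'],s['eef_pos'])"
```

```text
time_s: 11.35
eef_pos: [0.5079, -0.1834, 0.1333]
tcp_rot: [-2.058, -2.373, -0.0]
wrist_force: [0.1, 0.4, -1.9]
finger_gap: 0.0095
[ 0.05581404  0.35824491 -1.92955102] [-0.00471402 -0.14181129  0.01515828] [ 0.50792431 -0.18342657  0.13334795]
```

```bash
python3 -m crank '[{"delta_pos":[0,0,-0.2],"rot":[0,0,0]},{"delta_pos":[0,0,-0.4],"rot":[0,0,0]},{"delta_pos":[0,0,-0.6],"rot":[0,0,0]},{"delta_pos":[0,0,-0.7],"rot":[0,0,0]},{"delta_pos":[0,0,-0.7],"rot":[0,0,0]}]'
python3 -c "
from h import *
s=arm.get_state();print(s['wrist_force'],s['wrist_torque'],s['eef_pos'])"
```

```text
time_s: 11.85
eef_pos: [0.5079, -0.1835, 0.1264]
tcp_rot: [-2.058, -2.373, 0.0]
wrist_force: [-0.3, -0.7, -0.3]
finger_gap: 0.0096
[-0.30595677 -0.67811865 -0.2917074 ] [ 0.02880675 -0.01896726  0.00255207] [ 0.50789434 -0.18345457  0.12637286]
```

```bash
python3 -m crank '[{"delta_pos":[-0.01,0.08,-0.1],"rot":[0,0,0.02]},{"delta_pos":[0.01,-0.08,-0.2],"rot":[0,0,-0.02]},{"delta_pos":[-0.01,0.08,-0.25],"rot":[0,0,0.02]},{"delta_pos":[0.01,-0.08,-0.3],"rot":[0,0,-0.02]},{"delta_pos":[-0.01,0.08,-0.35],"rot":[0,0,0.02]},{"delta_pos":[0.01,-0.08,-0.4],"rot":[0,0,-0.02]},{"delta_pos":[-0.01,0.08,-0.45],"rot":[0,0,0.02]},{"delta_pos":[0.01,-0.08,-0.5],"rot":[0,0,-0.02]}]'
python3 -c "
from h import *
s=arm.get_state();print(s['wrist_force'],s['wrist_torque'],s['eef_pos'])"
```

```text
time_s: 12.65
eef_pos: [0.5082, -0.1837, 0.1218]
tcp_rot: [-2.079, -2.355, -0.001]
wrist_force: [-1.6, 6.5, 4.3]
finger_gap: 0.0097
[-1.5850321   6.53267731  4.3215916 ] [1.69643911 0.24112151 0.0355719 ] [ 0.50821785 -0.18372886  0.12175378]
```

```bash
python3 -m crank '[{"delta_pos":[-0.02,0.16,-0.05],"rot":[0,0,0.04]},{"delta_pos":[0,0,-0.1],"rot":[0,0,0]},{"delta_pos":[-0.02,0.16,-0.15],"rot":[0,0,0.04]},{"delta_pos":[0,0,-0.2],"rot":[0,0,0]},{"delta_pos":[-0.02,0.16,-0.25],"rot":[0,0,0.04]},{"delta_pos":[0,0,-0.3],"rot":[0,0,0]},{"delta_pos":[-0.02,0.16,-0.35],"rot":[0,0,0.04]},{"delta_pos":[0,0,-0.4],"rot":[0,0,0]},{"delta_pos":[-0.02,0.16,-0.45],"rot":[0,0,0.04]},{"delta_pos":[0,0,-0.5],"rot":[0,0,0]},{"delta_pos":[-0.02,0.16,-0.55],"rot":[0,0,0.04]},{"delta_pos":[-0.01,0.08,-0.6],"rot":[0,0,0.02]}]'
python3 -c "
from h import *
s=arm.get_state();print(s['wrist_force'],s['wrist_torque'],s['eef_pos'])"
```

```text
time_s: 13.85
eef_pos: [0.5085, -0.1837, 0.1176]
tcp_rot: [2.055, 2.374, -0.0]
wrist_force: [-8.3, 4.0, 22.6]
finger_gap: 0.0095
[-8.29939299  3.98454027 22.63630288] [9.03751966e-01 2.04991218e+00 1.66700313e-03] [ 0.50847485 -0.18368968  0.11757721]
```

```bash
python3 -m crank '[{"delta_pos":[-0.06,0.08,0],"rot":[0,0,0.025]},{"delta_pos":[-0.04,-0.1,0],"rot":[0,0,-0.025]},{"delta_pos":[-0.06,0.08,0],"rot":[0,0,0.025]},{"delta_pos":[-0.04,-0.1,-0.05],"rot":[0,0,-0.025]},{"delta_pos":[-0.06,0.08,-0.05],"rot":[0,0,0.025]},{"delta_pos":[-0.04,-0.1,-0.1],"rot":[0,0,-0.025]},{"delta_pos":[-0.05,0,-0.1],"rot":[0,0,0]}]'
python3 - <<'E'
from keys import *
s=arm.get_state();print(s['wrist_force'],s['wrist_torque'],s['eef_pos'])
T=pose(); p=arm.read_camera('wrist'); M=T[1].as_matrix(); L=(cloud(p,T)-T[0])@M
hsv=cv2.cvtColor(p['color'],cv2.COLOR_RGB2HSV);m=((hsv[...,0]<6)|(hsv[...,0]>174))&(hsv[...,1]>130)
for v in range(212,262,5):
  r=np.where(m[v,230:280])[0]+230
  if len(r): print(v,r.min(),r.max(),L[v,r,1].mean().round(5),L[v,r,2].mean().round(4),L[v,r,0].mean().round(4))
E
```

```text
time_s: 14.55
eef_pos: [0.5083, -0.1834, 0.1158]
tcp_rot: [2.058, 2.372, 0.001]
wrist_force: [-1.9, -1.8, 7.1]
finger_gap: 0.0094
[-1.88570063 -1.77287238  7.11827962] [-0.20788291  0.2881203   0.02503548] [ 0.50826751 -0.18342651  0.11581724]
222 249 261 -0.00049 -0.0046 0.0147
227 247 263 -0.00051 -0.0107 0.0141
232 247 263 -0.00049 -0.0181 0.0143
237 246 264 -0.00048 -0.0239 0.014
242 246 264 -0.00048 -0.0295 0.0138
247 245 264 -0.00075 -0.0315 0.0119
252 246 264 -0.00048 -0.0318 0.0091
257 246 264 -0.00045 -0.0321 0.0062
```

```bash
python3 -m crank '[{"delta_pos":[0,0.08,-0.1],"rot":[0,0,0.02]},{"delta_pos":[0,-0.08,-0.15],"rot":[0,0,-0.02]},{"delta_pos":[0,0.08,-0.2],"rot":[0,0,0.02]},{"delta_pos":[0,-0.08,-0.3],"rot":[0,0,-0.02]},{"delta_pos":[0,0.08,-0.35],"rot":[0,0,0.02]},{"delta_pos":[0,-0.08,-0.4],"rot":[0,0,-0.02]},{"delta_pos":[0,0.08,-0.5],"rot":[0,0,0.02]},{"delta_pos":[0,-0.08,-0.55],"rot":[0,0,-0.02]},{"delta_pos":[0,0,-0.6],"rot":[0,0,0]},{"delta_pos":[0,0,-0.6],"rot":[0,0,0]}]'
python3 -c "
from h import *
s=arm.get_state();print(s['wrist_force'],s['wrist_torque'],s['eef_pos'])"
```

```text
time_s: 15.6
eef_pos: [0.5081, -0.1833, 0.1095]
tcp_rot: [2.055, 2.374, 0.001]
wrist_force: [-1.5, 1.7, 6.2]
finger_gap: 0.0094
[-1.5393436   1.6945578   6.23726459] [0.46120412 0.31368022 0.02943547] [ 0.50807285 -0.18326281  0.10953765]
```

```bash
python3 -m crank '[{"delta_pos":[0,0,-0.05],"rot":[0,0,0]},{"delta_pos":[0,0,-0.1],"rot":[0,0,0]},{"delta_pos":[0,0,-0.1],"rot":[0,0,0]}]'
python3 - <<'E'
from keys import *
s=arm.get_state();print(s['wrist_force'],s['wrist_torque'],s['eef_pos'],s['qpos'])
T=pose(); p=arm.read_camera('wrist'); save(p,'w6.png'); M=T[1].as_matrix(); L=(cloud(p,T)-T[0])@M
hsv=cv2.cvtColor(p['color'],cv2.COLOR_RGB2HSV);m=((hsv[...,0]<6)|(hsv[...,0]>174))&(hsv[...,1]>130)
for v in range(212,262,10):
  r=np.where(m[v,230:280])[0]+230
  if len(r): print(v,r.min(),r.max(),L[v,r,1].mean().round(5),L[v,r,2].mean().round(4),L[v,r,0].mean().round(4))
a=[]
for c in('side','scene'):
    q=arm.read_camera(c)
    c=pose()[0]; r=np.array(q['rotation']); Rm=R.from_rotvec(r).as_matrix() if r.size==3 else r
    v=Rm.T@(c-q['xyz']); u=(np.array(q['K'])@v); u=(u/u[2])[:2].astype(int)
    x,y=max(u[0]-30,0),max(u[1]-30,0); a.append(cv2.resize(q['color'][y:y+60,x:x+60,::-1],(390,390),interpolation=cv2.INTER_CUBIC))
cv2.imwrite('pics/c6.png',np.hstack(a))
E
```

```text
time_s: 15.9
eef_pos: [0.5082, -0.1833, 0.1094]
tcp_rot: [2.056, 2.374, 0.001]
wrist_force: [-5.9, 2.2, 16.3]
finger_gap: 0.0096
[-5.9315967   2.17695423 16.26313456] [0.66370089 1.26090846 0.00839427] [ 0.5081767  -0.1832586   0.10935787] [ 0.73429235  0.28923149 -0.54298857  1.80052991  0.16691288  1.09580624
  0.27646168]
222 249 261 -0.00049 -0.005 0.0149
232 247 263 -0.00049 -0.0184 0.0144
242 246 264 -0.00049 -0.0294 0.0138
252 246 264 -0.00047 -0.0315 0.0089
```

View pics/c6.png

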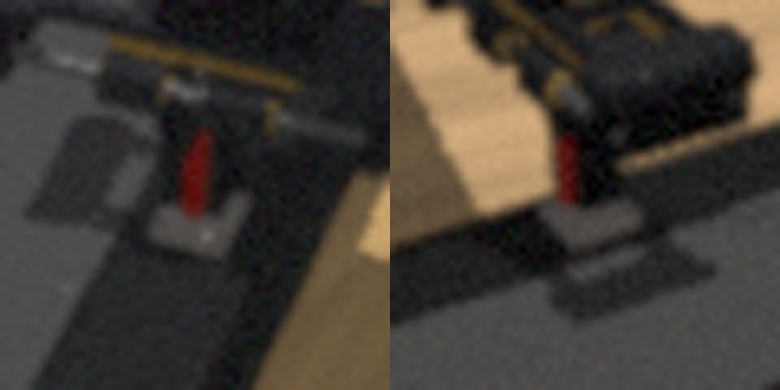

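```bash
python3 -m crank '[{"delta_pos":[-0.04,0,0.02],"rot":[0,0,-0.1]},{"delta_pos":[-0.04,0,0.02],"rot":[0,0,-0.2]},{"delta_pos":[-0.04,0,0.02],"rot":[0,0,-0.3]},{"delta_pos":[-0.04,0,0.02],"rot":[0,0,-0.4]},{"delta_pos":[-0.04,0,0.02],"rot":[0,0,-0.5]},{"delta_pos":[-0.04,0,0.02],"rot":[0,0,-0.6]},{"delta_pos":[-0.04,0,0.02],"rot":[0,0,-0.7]},{"delta_pos":[-0.04,0,0.02],"rot":[0,0,-0.8]},{"delta_pos":[-0.04,0,0.02],"rot":[0,0,-0.8]}]'
python3 -c "
from h import *
s=arm.get_state();print(s['wrist_force'],s['wrist_torque'],s['eef_pos']);M=pose()[1].as_matrix();print(np.arctan2(M[1,0],M[0,0]),M[:,2])"
```

```text
time_s: 16.95
eef_pos: [0.5076, -0.183, 0.1094]
tcp_rot: [2.821, 1.381, 0.001]
wrist_force: [-5.3, 2.9, 14.5]
finger_gap: 0.0096
[-5.33687665  2.85638884 14.50130176] [0.82058803 1.41904654 0.08174796] [ 0.50755613 -0.1829661   0.10938018]
0.910779803527376 [ 8.91719947e-04 -3.24217170e-04 -9.99999550e-01]
```

```bash
python3 -m crank '[{"delta_pos":[-0.02,-0.01,0],"rot":[0,0,-0.1]},{"delta_pos":[-0.02,-0.01,0],"rot":[0,0,-0.2]},{"delta_pos":[-0.02,-0.01,0],"rot":[0,0,-0.3]},{"delta_pos":[-0.02,-0.01,0],"rot":[0,0,-0.4]},{"delta_pos":[-0.02,-0.01,0],"rot":[0,0,-0.5]},{"delta_pos":[-0.02,-0.01,0],"rot":[0,0,-0.6]},{"delta_pos":[-0.02,-0.01,0],"rot":[0,0,-0.7]},{"delta_pos":[-0.02,-0.01,0],"rot":[0,0,-0.8]},{"delta_pos":[-0.02,-0.01,0],"rot":[0,0,-0.8]}]'
python3 -c "
from h import *
s=arm.get_state();print(s['wrist_force'],s['wrist_torque'],s['eef_pos']);M=pose()[1].as_matrix();print(np.arctan2(M[1,0],M[0,0]),M[:,2])"
```

```text
time_s: 17.85
eef_pos: [0.5076, -0.1826, 0.1094]
tcp_rot: [-3.137, -0.175, -0.002]
wrist_force: [-3.7, 4.2, 13.7]
finger_gap: 0.0097
[-3.73993898  4.17739273 13.71195969] [1.11361576 1.22384459 0.10684598] [ 0.50760382 -0.18262921  0.10938021]
0.11127205132136968 [ 1.25496978e-03  1.75283549e-04 -9.99999197e-01]
```

```bash
python3 -m crank '[{"delta_pos":[0,0,0],"rot":[0,0,-0.03]},{"delta_pos":[0,0,0],"rot":[0,0,-0.06]},{"delta_pos":[0,0,0],"rot":[0,0,-0.09]},{"delta_pos":[0,0,0],"rot":[0,0,-0.09]},{"delta_pos":[0,0,0],"rot":[0,0,-0.09]}]'
python3 -c "
from h import *
s=arm.get_state();print(s['wrist_force'],s['wrist_torque'],s['eef_pos']);M=pose()[1].as_matrix();print(np.arctan2(M[1,0],M[0,0]),M[:,2])"
```

```text
time_s: 18.35
eef_pos: [0.5076, -0.1826, 0.1094]
tcp_rot: [-3.141, -0.039, -0.002]
wrist_force: [-4.5, 4.4, 14.9]
finger_gap: 0.01
[-4.49465829  4.40861404 14.85000633] [1.23671    1.20079629 0.20886579] [ 0.50762056 -0.182593    0.10939249]
0.024849622489931496 [ 1.32523157e-03  2.52352341e-04 -9.99999090e-01]
```

```bash
python3 -m crank '[{"delta_pos":[0,0,0],"rot":[0,0,-0.03]},{"delta_pos":[0,0,0],"rot":[0,0,-0.05]},{"delta_pos":[0,0,0],"rot":[0,0,-0.05]},{"delta_pos":[0,0,0],"rot":[0,0,-0.05]}]'
python3 - <<'E'
from keys import *
s=arm.get_state();print(s['wrist_force'],s['wrist_torque'],s['eef_pos']);M=pose()[1].as_matrix();print(np.arctan2(M[1,0],M[0,0]),M[:,2])
T=pose(); p=arm.read_camera('wrist'); save(p,'w7.png'); L=(cloud(p,T)-T[0])@M
hsv=cv2.cvtColor(p['color'],cv2.COLOR_RGB2HSV);m=((hsv[...,0]<6)|(hsv[...,0]>174))&(hsv[...,1]>130)
for v in range(222,262,5):
  r=np.where(m[v,230:280])[0]+230
  if len(r): print(v,r.min(),r.max(),L[v,r,1].mean().round(5),L[v,r,2].mean().round(4),L[v,r,0].mean().round(4))
E
```

```text
time_s: 18.75
eef_pos: [0.5076, -0.1826, 0.1094]
tcp_rot: [-3.141, 0.039, -0.002]
wrist_force: [-4.5, 4.6, 14.2]
finger_gap: 0.0095
[-4.4790406   4.64023747 14.22161893] [1.19152012 1.18694246 0.17720869] [ 0.50762094 -0.18258985  0.10942247]
-0.02509650302767396 [ 1.32616180e-03  2.37823222e-04 -9.99999092e-01]
222 249 261 0.00013 -0.0043 0.0143
227 247 263 0.00012 -0.0106 0.0137
232 247 263 0.00013 -0.0181 0.014
237 246 264 -4e-05 -0.0309 0.0172
242 246 264 0.00013 -0.0291 0.0133
247 246 264 0.00014 -0.0313 0.0115
252 246 264 0.00014 -0.0318 0.0087
257 246 264 0.00016 -0.0319 0.0058
```

View pics/w7.png

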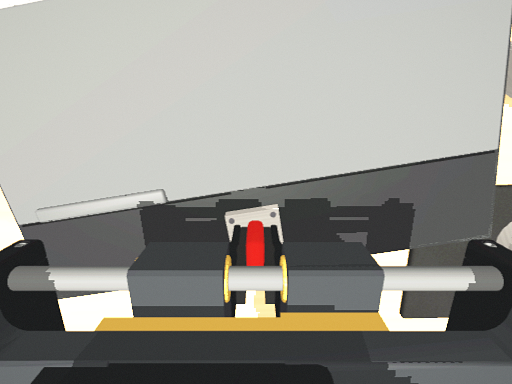

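```bash
python3 -m crank '[{"delta_pos":[0,0,0],"rot":[0,0,-0.02]},{"delta_pos":[0,0,0],"rot":[0,0,-0.04]},{"delta_pos":[0,0,0],"rot":[0,0,-0.04]}]'
cat > chk.py <<'E'
from keys import *
F=[];Q=[];Y=[]
for i in range(5):
    s=arm.get_state();F.append(s['wrist_force']);Q.append(s['wrist_torque']);M=R.from_rotvec(s['tcp_rot']).as_matrix();Y.append(np.arctan2(M[1,0],M[0,0])); p=arm.read_camera('wrist')
print('F',np.mean(F,0).round(2),'T',np.mean(Q,0).round(3),np.std(Q,0).round(3),'yaw',np.mean(Y).round(4),np.round(s['eef_pos'],4),s['finger_gap'],s['time_s'],np.round(s['tau'],2),np.round(s['qpos'],3))
T=pose();L=(cloud(p,T)-T[0])@M
hsv=cv2.cvtColor(p['color'],cv2.COLOR_RGB2HSV);m=((hsv[...,0]<6)|(hsv[...,0]>174))&(hsv[...,1]>130)
print([(v,L[v,:,1][m[v]].mean().round(5)) for v in (222,232,242,252,260) if m[v].any()])
E
python3 chk.py
```

```text
time_s: 19.1
eef_pos: [0.5077, -0.1826, 0.1093]
tcp_rot: [-3.14, 0.103, -0.002]
wrist_force: [-4.8, 3.7, 13.2]
finger_gap: 0.0099
F [-4.48  4.58 13.54] T [1.132 1.138 0.343] [0.028 0.029 0.025] yaw -0.065 [ 0.5076 -0.1826  0.1093] 0.009211739667308932 19.3 [  1.68 -46.05  -0.13 -32.72   0.94  -2.    -0.33] [ 0.535  0.258 -0.312  1.813  0.088  1.083 -1.444]
[(222, np.float64(0.00014)), (232, np.float64(-0.00017)), (242, np.float64(0.00014)), (252, np.float64(0.00015)), (260, np.float64(0.00018))]
```

```bash
python3 -m crank '[{"delta_pos":[0,0,0],"rot":[0,0,-0.03]},{"delta_pos":[0,0,0],"rot":[0,0,-0.03]},{"delta_pos":[0,0,0],"rot":[0,0,-0.03]},{"delta_pos":[0,0,0],"rot":[0,0,-0.03]}]'; python3 chk.py
python3 - <<'E'
from keys import *
a=[]
for c in('side','scene'):
    q=arm.read_camera(c); save(q,c+'8.png')
    c=np.array([.492,.321,.06]); r=np.array(q['rotation']); Rm=R.from_rotvec(r).as_matrix() if r.size==3 else r
    v=Rm.T@(c-q['xyz']); u=(np.array(q['K'])@v); u=(u/u[2])[:2].astype(int)
    x,y=max(u[0]-30,0),max(u[1]-30,0); a.append(cv2.resize(q['color'][y:y+60,x:x+60,::-1],(390,390),interpolation=cv2.INTER_CUBIC))
cv2.imwrite('pics/c8.png',np.hstack(a))
E
```

```text
time_s: 19.75
eef_pos: [0.5077, -0.1826, 0.1093]
tcp_rot: [-3.138, 0.148, -0.002]
wrist_force: [-4.3, 3.5, 13.9]
finger_gap: 0.0097
F [-4.49  4.12 13.5 ] T [1.098 1.061 0.516] [0.025 0.017 0.021] yaw -0.0945 [ 0.5077 -0.1826  0.1094] 0.009650358791016401 19.95 [ 1.790e+00 -4.611e+01 -2.000e-02 -3.270e+01  8.100e-01 -1.930e+00
 -5.100e-01] [ 0.532  0.257 -0.308  1.813  0.087  1.083 -1.473]
[(222, np.float64(-0.00016)), (232, np.float64(-0.00015)), (242, np.float64(0.00018)), (252, np.float64(0.00017)), (260, np.float64(0.00019))]
```

View pics/side8.png

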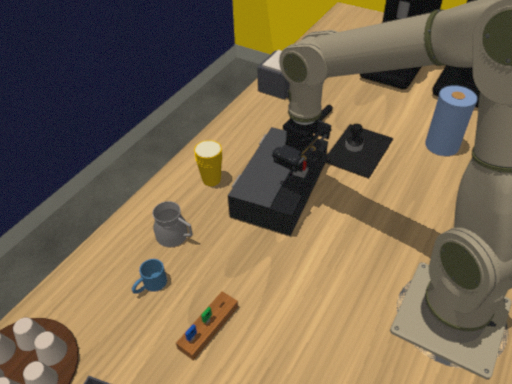

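View pics/c8.png

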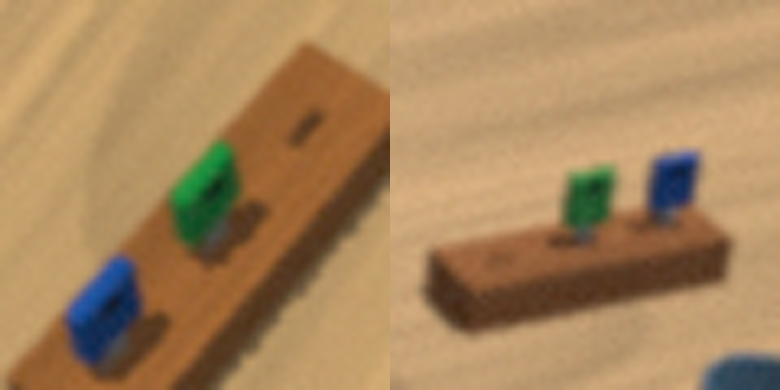

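```bash
python3 -c "
from workcell import arm
print(arm.job_done())"
```

```text
the job is handed in; nothing more can be done
None
```

The red key is fully home in the lock and turned clockwise as far as it goes. I handed the job in at about 20 s, with the gripper still holding the key at 60 N.

- **Key home:** wiggling took it past both pins, with a peak reading of about 23 N downward. The gripper then stopped 7.4 mm above the plate, against a predicted 7.7 mm. Commanding 1 mm more only raised the force from 6 to 16 N, so the collar is on the plate.
- **Turned to the stop:** the gripper turned about 1.81 rad. Over the last 0.07 rad the torque climbed steadily from 0.18 to 0.52 N m, well above the spring's 0.13 N m, which puts the plug at its stop. The wrist camera showed no slip or twist in the grip. I couldn't see the plug itself.
- **Still pressing:** the last reading was 13.5 N downward.
- **Surroundings:** the last pictures show the green and blue keys still in the rest and the other things in view where they were. I didn't measure their positions again, and the arm hides the portafilter in part.

One torque reading dropped briefly, from 0.21 to 0.18 N m, just before the stop. I took it as noise and kept turning until the torque clearly rose.

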